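# Nudge the casting mould's lid home over its locating pins

### The job

The blue lid of the tile mould was put down out of place and is riding on top of the mould's two locating pins. Push it sideways by its edges with the fingertips, sliding it over the mould until the round hole and the slot drop over the two pins and the lid lies flat and flush on the mould. Do not lift the lid or tip it up, and leave the other things on the bench where they are.

Things in the scene. Friction and masses are not known exactly. Their poses are not given: they have to be found in the camera images.
- mould: Lower half of the casting mould, fixed to the bench: aluminium plate 240 mm (its x) x 290 mm (its y) x 18 mm high, a square tile cavity 90 x 90 x 6 mm deep (centre at x -15 mm) in its top, a low carrying bar (up to 13 mm high, out to y 175 mm) at each y end. Origin: centre of its underside, on the bench. x points roughly away from the robot, y to the robot's left, z up.
- pin_left (a point): Foot of the left locating pin's axis on the mould's top face (18 mm above the bench), at mould x +38, y +60 mm. Steel pin 12 mm across, 10 mm high: straight for 4 mm, then a bullet nose narrowing to 4 mm across at the tip.
- pin_right (a point): Foot of the right locating pin's axis on the mould's top face, at mould x +38, y -60 mm; a pin like the left one.
- lid: Loose blue polyethylene plate 150 mm (its x) x 220 mm (its y) x 12 mm thick, 0.3 to 0.55 kg, edges square. Origin: centre of its underside; when home, 18 mm above the mould's origin with axes alike. It starts riding on the pins' tips, near edge down on the mould, far edge 11 to 17 mm up; 20 to 36 mm off to mould +y, up to 15 mm off in x either way, yaw off up to 0.12 rad.
- hole_round (a point): Centre of the round locating hole, 15 mm across, on the lid's underside at lid x +38, y +60 mm: it belongs on the left pin. (The lid's three other holes, 18 mm in the middle and two of 8 mm at the near side, are pour gate and vents.)
- hole_slot (a point): Centre of the locating slot, 15 mm along the lid's x by 21 mm along its y, on the lid's underside at lid x +38, y -60 mm: it belongs on the right pin.
- tin: Bystander, to be left alone: steel tin with a red band, 78 mm across, 82 mm high, closed. Origin: centre of its underside.
- bottle: Bystander, to be left alone: white plastic bottle with a blue cap, 68 mm across, 190 mm high. Origin: centre of its underside.
- tape: Bystander, to be left alone: roll of beige masking tape lying flat, 100 mm across, 25 mm high. Origin: centre of its underside.
- cup: Bystander, to be left alone: open white mixing cup, 72 mm across the rim, 85 mm high. Origin: centre of its underside.
- spatula: Bystander, to be left alone: spatula lying on the bench, 200 mm long along its own x. Origin: underside, near the middle.
- tile_amber: Bystander, to be left alone: loose amber cast tile lying flat, 90 x 90 x 8 mm. Origin: centre of its underside.
- tile_green: Bystander, to be left alone: loose dark green cast tile lying flat, 90 x 90 x 8 mm. Origin: centre of its underside.

How it is judged:
At the end, for the whole second after the job is handed in: The lid is home: round hole within 4 mm of the left pin's axis and slot centre within 6 mm of the right pin's, its underside on the mould's top face (within 1.5 mm at its centre), flat within 0.02 rad, at rest (horizontal distance between hole_round and pin_left below 0.004 m and horizontal distance between hole_slot and pin_right below 0.006 m and z of lid in the frame of mould between 0.0165 and 0.0195 m and angle between the z axis of lid and the z axis of mould, either way round below 0.02 rad and linear speed of lid below 0.01 m/s); the robot touches nothing.
It fails at once if the lid is lifted: the centre of its underside more than 16 mm above the mould's top face (z of lid in the frame of mould above 0.034 m).
It fails at once if the lid is tipped up by more than 0.18 rad (angle between lid's own z axis and vertical above 0.18 rad).
It fails at once if another thing on the bench is moved by more than 20 mm (distance of any of tin, bottle, tape, cup, spatula, tile_amber, tile_green from where it was at the start of the episode above 0.02 m).
It fails at once if another thing is knocked over (angle between any of tin, bottle, cup's own z axis and vertical above 0.5 rad).
It also fails if it takes over 48 s, if anything falls off the work surface, if the arm or the gripper's body presses on something with over 40 N, if the wrist force passes 120 N, or if a joint passes its speed limit or range.

### The arm

A 6-joint arm with a two-finger parallel gripper is mounted at the origin on the work surface. World frame = base frame: x ahead of the robot, y to its left, z up, the work surface at z = 0. Lengths are in m, angles in rad, forces in N, time in s.
With the tool pointing down it reaches from about 0.35 to 0.975 m from the base axis. Payload 4.9 kg.
Tool frame: the origin (TCP) lies midway between the tips of the shut fingers; the grasp point (between the pads) lies behind it (manip.tcp_to_grasp is the z of the grasp point in the tool frame, in m); z points along the fingers, y is the direction in which the jaws open and shut (so a half turn about z gives the same grasp; the last joint's range is limited). The gripper opens to 85 mm and grips with 20 to 120 N. Pads are 22 mm wide; open, the fingers measure 114 mm over their backs; the gripper's body (76 mm by 85 mm) begins 54 mm behind the grasp point. The pads swing forward as they close: fully open they stand 13 mm farther back than shut.
Start: joints at [-1.225, 0.053, 1.613, -0, 1.476, -0.119], TCP at [0.28, -0.559, 0.231] pointing down, gripper open.
Joint ranges: [-3.01, 3.01], [-1.01, 2.22], [0.06, 2.58], [-1.02, 4.17], [0.09, 2.62], [-3.14, 3.14]. Speed limits (rad/s): [2.57, 2.57, 3.14, 3.14, 3.14, 3.14].

### API

Orientations are given as a unit quaternion [w, x, y, z].
In Python, from plant import status, vision, order, regions_of, manip gives the robot as it stands. The module is installed in compiled form; this text tells all that it offers.
- The arm moves only by the shell command python3 -m crank 'ROWS'. ROWS is JSON, one flat list of numbers, 5 for each row, row after row: the shift along the tool's x, y, z in mm, then the turn about the tool's z in degrees, then the opening in per cent of the stroke, from 0 (shut) to 100 (fully open). In form: [tx, ty, tz, yaw, fingers, tx, ty, tz, yaw, fingers, ...]. A call has exactly 10 rows; each row is the pose to reach, as a shift and turn from the pose commanded when the call began, along the tool's axes at that moment; what a row does not reach only later rows make up. A row lasts 1/10 s, in which the tool goes at most 50 mm and 8.59 degrees, less where a joint would pass 70% of its speed; a pose out of reach is approached as far as the arm can. A call with a gripper value outside its range is refused whole. The fingers move at their own pace and stop on an object; the grip force is fixed at half the most. Time passes only in rows, so rows that repeat a pose let the fingers close, or fill a call up. It gives the time, the measured TCP pose, the force and the opening at its end, in the units of the state.
- status.state(): the state, without advancing time (a new reading comes with each control period).
- vision.grab_frame(name): name is "scene" or "side" or "wrist"; returns (picture, depth): 400x640x3 uint8, red, green, blue; 400x640 float32, m along the optical axis (not along the pixel's ray), 0 where there is no reading.
- vision.get_calibration(name): a dict with "camera_matrix" (3x3 intrinsics, pixels), "R" (3x3) and "t" (3): a world point X has camera coordinates R X + t. Camera axes: x right, y down, z forward; pixel columns grow to the right and rows downward; lengths in m; the calibration is good to about 2 mm. A picture is of the moment at which its call begins: read the wrist's pose just before it. get_calibration takes no time and is no camera call; for the wrist camera it gives the pose at the moment of the call.
- order.job_done(): hands the job in, once; it reports no verdict.
Trained networks look in the newest picture that a camera, given by its name, has taken for a name from the list of things; names that differ only in an ending like _2 or _b are one class to them, and where a whole thing is asked for, a point or a joint stands for the part that bears it (a point fixed in the world has none). Each returns a list of dicts, best first, with "confidence" (0 to 1); they miss things now and then, are a little off and sometimes report something else, mostly with a low value. They report only what shows in the picture. A call takes as long as a camera call.
- regions_of(camera, name): "region" (400x640 bool, what is visible of it) and "extent" ([centre column, centre row, width, height] in pixels, round what is visible of it).
The state is a dict: "time": time; "joint_pos": joint angles; "joint_vel": joint speeds; "joint_efforts": joint torques, N m; "tool_pos": TCP position; "tool_rot": TCP orientation; "contact_force": force on the tool from outside, world axes, zero at the start; "ft_torque": the same for the moment, N m; "gripper_width": opening from 0.0 (shut) to 1.0 (fully open).
Only numpy, scipy, OpenCV 4.12 (cv2) and the standard library are available. Lean on these libraries where they do the work, as an engineer would, in place of code of your own. Each camera call takes 0.05 s, during which the arm holds its last target. There are 200 camera calls.

## Working session

There is one attempt and no reset: what is moved stays moved. The work goes in short steps, Python scripts to look and compute and a shell command to move; the robot and the scene stay as the last step left them, time stands still between calls to the robot, and variables do not carry over. Pictures are saved under pics/ and viewed, on a budget of 10 in all, crops included, one or two more only if the job needs it, and the job is handed in when it is done.

```bash
mkdir -p pics
python3 - <<'E'
from plant import status, vision, regions_of, manip
import cv2, numpy as np
s=status.state(); print(s['time'],s['tool_pos'],s['tool_rot'],s['gripper_width'],manip.tcp_to_grasp)
ims=[]
for c in ('scene','side'):
    im,d=vision.grab_frame(c); cv2.imwrite(f'pics/{c}0.png',im[:,:,::-1]); np.savez(f'{c}0.npz',im=im,d=d)
    k=vision.get_calibration(c); print(c,np.round(k['camera_matrix'],1).tolist(),np.round(k['R'],3).tolist(),np.round(k['t'],3).tolist())
    for n in ('lid','mould','hole_round','hole_slot','pin_left'):
        for r in regions_of(c,n)[:2]: print(n,round(r['confidence'],2),np.round(r['extent'],0))
E
```

```text
0.0 [ 0.27995343 -0.55809913  0.23006688] [-1.01054850e-03  9.73110876e-01  2.30334949e-01 -1.10804746e-04] 0.9986241196549812 -0.0187
scene [[379.4, 0.0, 319.5], [0.0, 379.4, 207.7], [0.0, 0.0, 1.0]] [[0.508, 0.861, -0.018], [0.571, -0.353, -0.741], [-0.644, 0.367, -0.671]] [-0.333, -0.258, 1.389]
mould 0.9 [308. 240. 138. 102.]
mould 0.66 [427. 211.  53.  47.]
hole_round 0.76 [317. 225.  94.  62.]
hole_slot 0.74 [345. 174.  30.  23.]
hole_slot 0.56 [314. 224. 102.  68.]
pin_left 0.73 [307. 240. 140. 103.]
side [[481.3, 0.0, 321.6], [0.0, 481.3, 194.4], [0.0, 0.0, 1.0]] [[-0.777, -0.629, -0.0], [-0.303, 0.374, -0.876], [0.552, -0.681, -0.481]] [0.483, 0.207, 0.905]
lid 0.63 [326. 208.  99.  64.]
lid 0.48 [208. 255.  72.  39.]
mould 0.58 [333. 210. 141.  80.]
hole_round 0.67 [327. 207.  98.  60.]
hole_slot 0.56 [327. 209.  96.  61.]
pin_left 0.72 [330. 212. 132.  76.]
```

View pics/scene0.png

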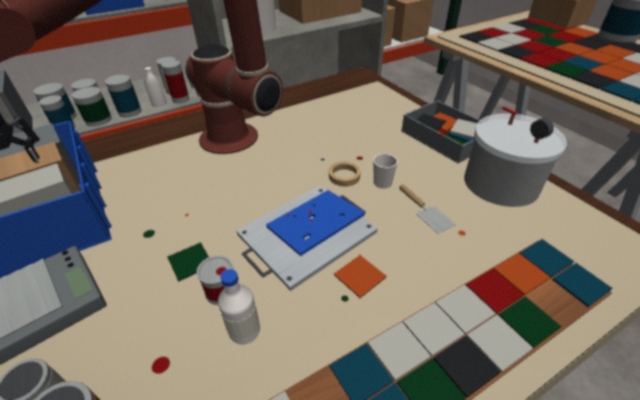

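View pics/side0.png

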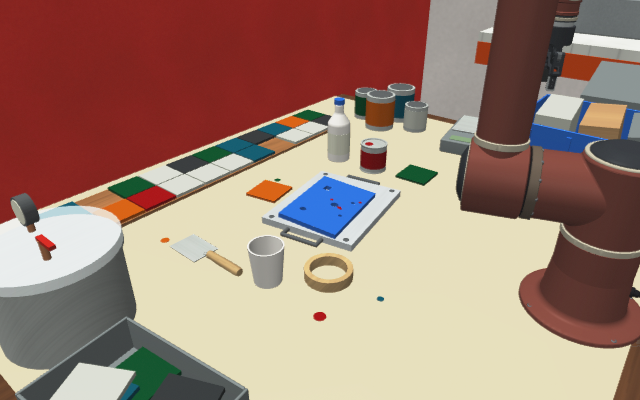

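```bash
cat > h.py <<'E'
import numpy as np, cv2
from plant import vision, status
def cloud(c,save=None):
    im,d=vision.grab_frame(c); k=vision.get_calibration(c)
    if save: cv2.imwrite(save,im[:,:,::-1])
    v,u=np.mgrid[:400,:640]; K=k['camera_matrix']
    P=np.stack([(u-K[0,2])/K[0,0]*d,(v-K[1,2])/K[1,1]*d,d],-1)
    W=(P-k['t'])@np.array(k['R'])
    W[d==0]=np.nan
    return im,W,k
def rect(p):
    (c,s,a)=cv2.minAreaRect((p*1000).astype(np.float32))
    if s[0]>s[1]: s=(s[1],s[0]); a-=90
    a=(a+90)%180-90   # yaw of short side (x axis)
    return np.round(c,1),np.round(s,1),round(a,2)
def plane(p):
    A=np.c_[p[:,:2],np.ones(len(p))]; w=np.ones(len(p),bool)
    for _ in range(4):
        q=np.linalg.lstsq(A[w],p[w,2],rcond=None)[0]; r=p[:,2]-A@q; w=abs(r)<max(.0015,2*r[w].std())
    return q
def seg(im,W,roi):
    hsv=cv2.cvtColor(im,cv2.COLOR_RGB2HSV)
    ok=(W[...,0]>roi[0])&(W[...,0]<roi[1])&(W[...,1]>roi[2])&(W[...,1]<roi[3])
    blue=ok&(hsv[...,0]>100)&(hsv[...,0]<130)&(hsv[...,1]>140)
    n,l,st,_=cv2.connectedComponentsWithStats(blue.astype(np.uint8))
    b=l==1+np.argmax(st[1:,4])
    grey=ok&(hsv[...,1]<70)&(W[...,2]>.008)&(W[...,2]<.03)
    n,l,st,_=cv2.connectedComponentsWithStats(grey.astype(np.uint8))
    g=l==1+np.argmax(st[1:,4])
    return b,g
E
python3 - <<'E'
from h import *
for c in('scene','side'):
    im,W,k=cloud(c); b,g=seg(im,W,(.3,1,-.35,.45))
    p=W[b]; q=plane(p); print(c,'lid',rect(p[:,:2]),q,len(p),p.mean(0),np.percentile(p[:,2],[2,50,98]))
    p=W[g]; print('mould',rect(p[:,:2]),len(p),p.mean(0),plane(p))
    for n in ('tin','bottle','tape','cup','spatula','tile_amber','tile_green'):
        from plant import regions_of
        r=regions_of(c,n)
        if r: print(n,round(r[0]['confidence'],2),np.round(np.nanmedian(W[r[0]['region']],0),3))
E
```

```text
scene lid (array([568.5,  49.6]), array([149.6, 246.3]), 9.13) [ 0.08702815  0.01533893 -0.01413694] 3003 [0.57745801 0.03229968 0.03630186] [0.02890219 0.03647658 0.04326467]
mould (array([957.1,  49.2]), array([ 86. , 369.4]), 0.04) 4826 [0.95965841 0.07954176 0.01628747] [0.00042842 0.00066398 0.01610926]
tin 0.79 [ 0.642 -0.266  0.078]
bottle 0.64 [ 0.777 -0.251  0.114]
tape 0.9 [0.424 0.226 0.018]
cup 0.75 [0.516 0.306 0.057]
spatula 0.76 [0.698 0.336 0.003]
tile_amber 0.85 [0.77  0.044 0.007]
side lid (array([567.7,  38.8]), array([151.3, 226.8]), 9.53) [ 0.08557984  0.01441531 -0.01481151] 3208 [0.56113791 0.05166844 0.0334095 ] [0.02240755 0.03350663 0.04115839]
mould (array([575.8,   8.2]), array([243.9, 351.9]), 9.45) 2791 [0.54716058 0.02208386 0.01496698] [ 0.00033493 -0.00020214  0.01559946]
tin 0.87 [ 0.619 -0.229  0.053]
bottle 0.97 [ 0.742 -0.226  0.084]
tape 0.91 [0.414 0.238 0.018]
cup 0.72 [0.497 0.323 0.058]
tile_amber 0.55 [0.76  0.052 0.006]
tile_green 0.71 [ 0.504 -0.285  0.005]
```

```bash
python3 -m crank '[50,-39,-12,2,0,99,-77,-24,4,0,149,-116,-36,6,0,198,-155,-48,8,0,248,-193,-60,10,0,298,-232,-72,12,0,347,-271,-84,14,0,397,-310,-90,16,0,446,-348,-95,17.2,0,496,-387,-100,17.2,0]'; python3 -m crank '[0,0,0,0,0,0,0,0,0,0,0,0,0,0,0,0,0,0,0,0,0,0,0,0,0,0,0,0,0,0,0,0,0,0,0,0,0,0,0,0,0,0,0,0,0,0,0,0,0,0]'
python3 - <<'E'
from h import *
print(vision.get_calibration('wrist'))
im,W,k=cloud('wrist','pics/w1.png'); np.savez('w1.npz',im=im,W=W)
b,g=seg(im,W,(.3,1,-.35,.45))
p=W[b]; print('lid',rect(p[:,:2]),plane(p),len(p))
p=W[g]; print('mould',rect(p[:,:2]),plane(p),len(p))
E
```

```text
time: 2.4
tool_pos: [0.492, -0.1119, 0.3171]
tool_rot: [0.0, 0.997, 0.082, 0.001]
contact_force: [0.7, -0.7, 0.2]
gripper_width: 0.003
time: 3.4
tool_pos: [0.4915, -0.1138, 0.3162]
tool_rot: [-0.0, 0.997, 0.082, 0.0]
contact_force: [0.9, 0.7, 0.5]
gripper_width: 0.003
{'camera_matrix': array([[277.88038693,   0.        , 321.15083948],
       [  0.        , 277.88038693, 197.22487586],
       [  0.        ,   0.        ,   1.        ]]), 'R': array([[ 1.63964821e-01, -9.86466171e-01,  1.75282364e-04],
       [-9.39174033e-01, -1.56049828e-01,  3.05942130e-01],
       [-3.01774209e-01, -5.03283672e-02, -9.52050094e-01]]), 't': array([-0.19284858,  0.37886059,  0.6035278 ])}
lid (array([569.7,  50. ]), array([155.4, 243.5]), 9.52) [ 0.08517833  0.01364869 -0.01250733] 16988
mould (array([576.7,  -8.8]), array([236.2, 320.3]), 9.39) [-0.00062156 -0.0001963   0.01834628] 17134
```

View pics/w1.png

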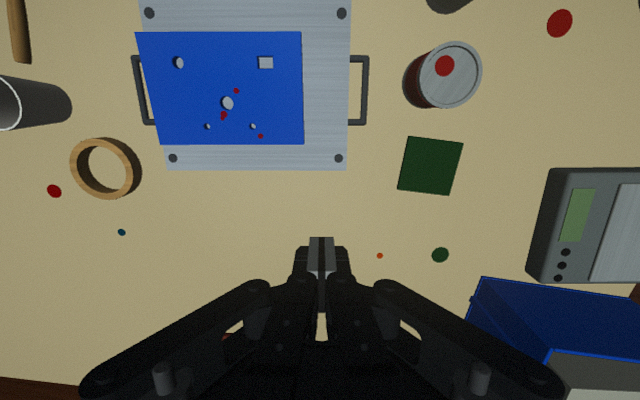

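```bash
python3 -m crank '[23,-32,0,0,0,46,-64,0,0,0,69,-96,0,0,0,92,-127,0,0,0,92,-127,0,0,0,92,-127,0,0,0,92,-127,0,0,0,92,-127,0,0,0,92,-127,0,0,0,92,-127,0,0,0]'
python3 - <<'E'
from h import *
s=status.state(); print(np.round(s['joint_pos'],3))
im,W,k=cloud('wrist','pics/w2.png'); np.savez('w2.npz',im=im,W=W)
b,g=seg(im,W,(.3,1,-.35,.45))
p=W[b]; print('lid',rect(p[:,:2]),plane(p),len(p))
p=W[g]; print('mould',rect(p[:,:2]),plane(p),len(p))
E
```

```text
time: 4.45
tool_pos: [0.5613, 0.0259, 0.3164]
tool_rot: [0.0, 0.997, 0.082, 0.0]
contact_force: [-0.4, 0.1, -0.0]
gripper_width: 0.001
[-0.086 -0.134  1.654 -0.     1.621  1.321]
lid (array([568.2,  42.5]), array([150.8, 228.3]), 9.4) [ 0.0854319   0.01393861 -0.012606  ] 13590
mould (array([578.5,  -8.2]), array([238.5, 320.1]), 9.4) [-0.00062301 -0.00010681  0.01840461] 14412
```

View pics/w2.png

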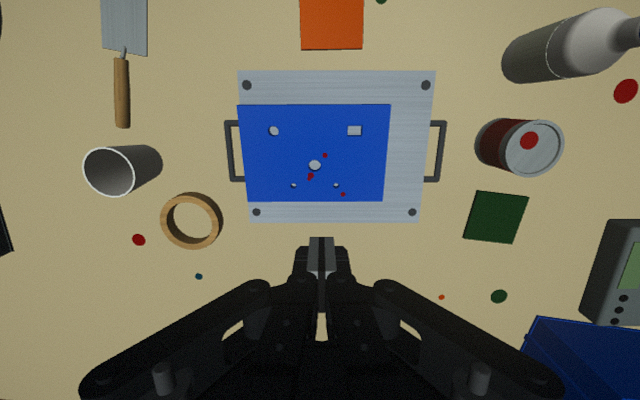

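```bash
cat >> h.py <<'E'
def toplane(px,k,q):
    K=np.array(k['camera_matrix']);R=np.array(k['R']);C=-R.T@np.array(k['t'])
    r=(np.c_[px,np.ones(len(px))]@np.linalg.inv(K).T)@R
    s=(q[0]*C[0]+q[1]*C[1]+q[2]-C[2])/(r[:,2]-q[0]*r[:,0]-q[1]*r[:,1])
    return C+s[:,None]*r
def contour(m,n):
    m=cv2.morphologyEx(m.astype(np.uint8),cv2.MORPH_CLOSE,np.ones((9,9)))
    cs=max(cv2.findContours(m,0,1)[0],key=cv2.contourArea); m=np.zeros_like(m); cv2.drawContours(m,[cs],-1,1,-1)
    m=cv2.morphologyEx(m,cv2.MORPH_OPEN,np.ones((n,n)))
    return max(cv2.findContours(m,0,1)[0],key=cv2.contourArea)[:,0,:].astype(float)
def measure(save=None,mould=True):
    im,W,k=cloud('wrist',save); b,g=seg(im,W,(.3,1,-.35,.45))
    p=W[b]; q=plane(p); res=abs(W[...,2]-W[...,0]*q[0]-W[...,1]*q[1]-q[2])
    L=rect(toplane(contour(b&(res<.004),15),k,q)[:,:2])
    print('lid top',L,'plane',np.round(q,4))
    M=None
    if mould:
        M=rect(toplane(contour(b|g,41),k,[0,0,.018])[:,:2]); print('mould',M)
    return im,W,k,L,q,M
E
python3 - <<'E'
from h import *
from plant import regions_of
im,W,k,L,q,M=measure()
a=np.radians(M[2]); R=np.array([[np.cos(a),np.sin(a)],[-np.sin(a),np.cos(a)]])
print('lid in mould mm',R@(L[0]-M[0]), L[2]-M[2])
# hole pixels: non-blue inside the lid -> on the top plane
hsv=cv2.cvtColor(im,cv2.COLOR_RGB2HSV)
b,_=seg(im,W,(.3,1,-.35,.45)); c=contour(b,15)
full=np.zeros((400,640),np.uint8); cv2.drawContours(full,[c.astype(np.int32)[:,None]],-1,1,-1)
n,l,st,ce=cv2.connectedComponentsWithStats(((full>0)&(hsv[...,1]<110)).astype(np.uint8))
for i in range(1,n):
    if st[i,4]>8: X=toplane(ce[i:i+1],k,q)[0]; print(ce[i].round(),st[i,4],X.round(4),(R@(X[:2]*1000-M[0])).round(1))
E
```

```text
lid top (array([568.5,  38.2]), array([148.2, 219.3]), 9.4) plane [ 0.0857  0.0138 -0.0128]
mould (array([578.2,  -4.8]), array([237.4, 320. ]), 9.4)
lid in mould mm [-2.54673359 44.00686478] 0.0
[274. 130.] 70 [0.5974 0.103  0.0399] [ 36.6 103.2]
[354. 130.] 117 [ 0.6169 -0.0136  0.0399] [ 36.8 -15. ]
[314. 165.] 91 [0.5557 0.0359 0.0353] [-15.5  43.9]
[293. 184.] 11 [0.5185 0.0642 0.0326] [-47.6  77.8]
[336. 184.] 11 [ 0.5296 -0.0026  0.0326] [-47.6  10.1]
```

```bash
python3 - <<'E'
from h import *
k=vision.get_calibration('wrist')
X=toplane(np.array([[238,71],[437,71],[421.5,222],[250,222.]]),k,[0,0,.018]); print(X.round(4),X.mean(0))
E
python3 -m crank '[2,-30,10,-8,20,4,-60,20,-17,40,6,-90,40,-25,60,8,-120,60,-34,80,10,-147,90,-42,100,10,-147,120,-51,100,10,-147,150,-59,100,10,-147,180,-68,100,10,-147,196,-76,100,10,-147,196,-85,100]'
python3 -m crank '[0,0,0,-5,100,0,0,0,-5,100,0,0,0,-5,100,0,0,0,-5,100,0,0,0,-5,100,0,0,0,-5,100,0,0,0,-5,100,0,0,0,-5,100,0,0,0,-5,100,0,0,0,-5,100]'
python3 - <<'E'
from h import *
im,W,k,L,q,M=measure('pics/w3.png')
E
```

```text
[[ 0.6702  0.1667  0.018 ]
 [ 0.7174 -0.1188  0.018 ]
 [ 0.4838 -0.1612  0.018 ]
 [ 0.4358  0.129   0.018 ]] [0.57680655 0.00392329 0.018     ]
time: 5.55
tool_pos: [0.5447, 0.1727, 0.1163]
tool_rot: [-0.002, 0.68, 0.734, -0.003]
contact_force: [0.1, 0.1, 0.8]
gripper_width: 0.999
time: 6.55
tool_pos: [0.5472, 0.1732, 0.1202]
tool_rot: [-0.0, 0.649, 0.761, -0.0]
contact_force: [0.1, -0.2, -0.1]
gripper_width: 0.998
lid top (array([561.7,  82.1]), array([135.4, 149.4]), -80.33) plane [ 0.086   0.0116 -0.0129]
mould (array([566.5,  72.2]), array([163.7, 221.8]), 9.61)
```

View pics/w3.png

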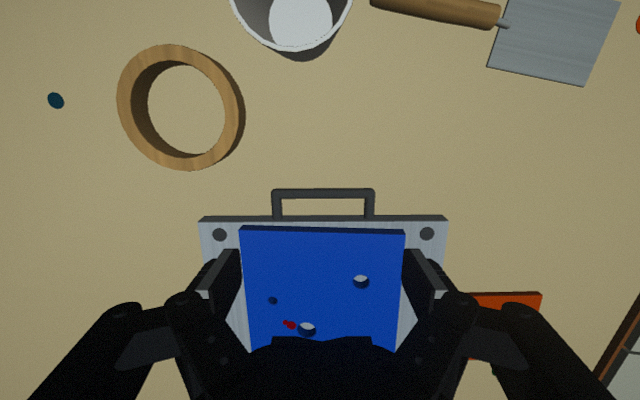

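Run:
```python
from h import *
im=cv2.imread('pics/w3.png'); print('t',status.state()['time'])
k=vision.get_calibration('wrist'); q=np.array([.086,.0128,-.0129])
g=cv2.cvtColor(im,cv2.COLOR_BGR2HSV)
for u in (210,255,395,437): print(u,[(v,*g[v,u]) for v in range(210,232,1)][::1])
m=toplane(np.array([[210,217],[437,217],[199,217],[448,217.]]),k,[0,0,.018])
l=toplane(np.array([[250,228],[395,232],[240,227],[405,231.]]),k,q)
a=np.radians(9.4);R=np.array([[np.cos(a),np.sin(a)],[-np.sin(a),np.cos(a)]])
print((R@m[:,:2].T).T.round(4),(R@l[:,:2].T).T.round(4),R@[.5768,.0039],R@status.state()['tool_pos'][:2])
cv2.imwrite('pics/c3.png',cv2.resize(im[195:295,180:460],None,fx=2.8,fy=2.8,interpolation=cv2.INTER_CUBIC))
```

```text
t 6.6
210 [(210, np.uint8(24), np.uint8(70), np.uint8(160)), (211, np.uint8(24), np.uint8(74), np.uint8(162)), (212, np.uint8(25), np.uint8(67), np.uint8(161)), (213, np.uint8(24), np.uint8(69), np.uint8(160)), (214, np.uint8(25), np.uint8(70), np.uint8(160)), (215, np.uint8(24), np.uint8(66), np.uint8(139)), (216, np.uint8(96), np.uint8(47), np.uint8(54)), (217, np.uint8(90), np.uint8(15), np.uint8(52)), (218, np.uint8(68), np.uint8(17), np.uint8(59)), (219, np.uint8(60), np.uint8(21), np.uint8(61)), (220, np.uint8(60), np.uint8(18), np.uint8(56)), (221, np.uint8(84), np.uint8(19), np.uint8(68)), (222, np.uint8(98), np.uint8(26), np.uint8(120)), (223, np.uint8(99), np.uint8(27), np.uint8(151)), (224, np.uint8(95), np.uint8(22), np.uint8(148)), (225, np.uint8(99), np.uint8(29), np.uint8(148)), (226, np.uint8(96), np.uint8(28), np.uint8(146)), (227, np.uint8(97), np.uint8(29), np.uint8(148)), (228, np.uint8(99), np.uint8(29), np.uint8(148)), (229, np.uint8(101), np.uint8(28), np.uint8(147)), (230, np.uint8(98), np.uint8(26), np.uint8(148)), (231, np.uint8(104), np.uint8(26), np.uint8(
[... 2817 characters left out ...]
113)), (222, np.uint8(98), np.uint8(32), np.uint8(145)), (223, np.uint8(104), np.uint8(26), np.uint8(148)), (224, np.uint8(97), np.uint8(31), np.uint8(142)), (225, np.uint8(101), np.uint8(28), np.uint8(144)), (226, np.uint8(101), np.uint8(30), np.uint8(143)), (227, np.uint8(101), np.uint8(25), np.uint8(143)), (228, np.uint8(101), np.uint8(25), np.uint8(145)), (229, np.uint8(94), np.uint8(27), np.uint8(141)), (230, np.uint8(101), np.uint8(20), np.uint8(142)), (231, np.uint8(99), np.uint8(36), np.uint8(141))]
[[0.4636 0.0623]
 [0.6784 0.061 ]
 [0.4532 0.0624]
 [0.6888 0.0609]] [[0.5041 0.0565]
 [0.633  0.0569]
 [0.4949 0.0571]
 [0.6413 0.0581]] [ 0.56969179 -0.09035878] [0.56812338 0.08153593]
```

View pics/c3.png

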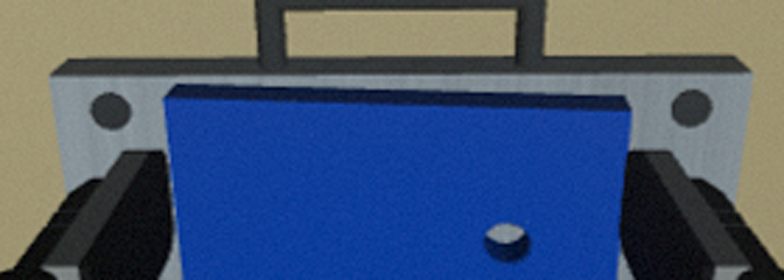

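```bash
python3 -m crank '[0,0,20,0,100,0,0,40,0,100,0,0,60,0,100,0,0,80,0,100,0,0,95,0,100,0,0,105,0,100,0,0,110,0,100,0,0,110,0,100,0,0,110,0,100,0,0,110,0,100]'
python3 -m crank '[-3,0,0,0,100,-6,0,0,0,100,-9,0,0,0,100,-11,0,0,0,100,-13,0,0,0,100,-15,0,0,0,100,-17,0,0,0,100,-19,0,0,0,100,-21,0,0,0,100,-23,0,0,0,100]'
python3 - <<'E'
from h import *
im,W,k=cloud('wrist','pics/w4.png'); b,g=seg(im,W,(.3,1,-.35,.45)); print(plane(W[b]))
E
```

```text
time: 7.6
tool_pos: [0.548, 0.1734, 0.0113]
tool_rot: [0.001, 0.649, 0.761, 0.001]
contact_force: [-0.6, -0.4, 0.2]
gripper_width: 1.001
time: 8.6
tool_pos: [0.5506, 0.1506, 0.0101]
tool_rot: [-0.0, 0.649, 0.761, -0.0]
contact_force: [-0.7, 2.4, -0.4]
gripper_width: 1.002
[-0.15966343  1.22532307 -0.03079618]
```

View pics/w4.png

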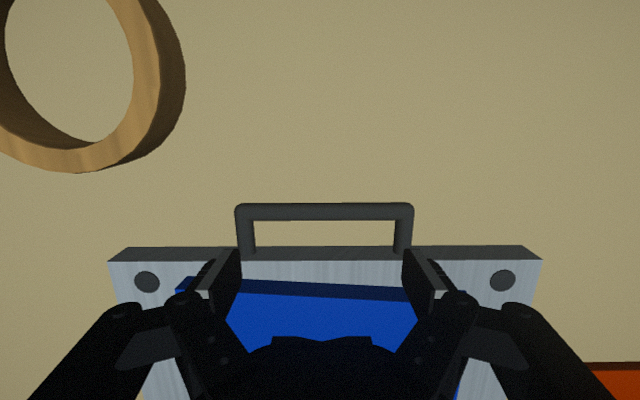

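```bash
cat > s.py <<'E'
from h import *
s=status.state(); a=np.radians(9.4); x,y,_=s['tool_pos']
print('rot tcp',np.round([x*np.cos(a)+y*np.sin(a),-x*np.sin(a)+y*np.cos(a)],4),np.round(s['contact_force'],1))
for c in('side','scene'):
    im,W,k=cloud(c); b,g=seg(im,W,(.42,.72,-.16,.22)); p=W[b]; q=plane(p); print(c,q.round(4),'z@centre',round(float(q@[.575,.01,1]),4),len(p))
    hsv=None
E
python3 -m crank '[-2,0,0,0,100,-4,0,0,0,100,-6,0,0,0,100,-8,0,0,0,100,-10,0,0,0,100,-12,0,0,0,100,-14,0,0,0,100,-16,0,0,0,100,-18,0,0,0,100,-20,0,0,0,100]'; python3 s.py
python3 -m crank '[-0.5,0,0,0,100,-1,0,0,0,100,-1.5,0,0,0,100,-2,0,0,0,100,-2.5,0,0,0,100,-3,0,0,0,100,-3.5,0,0,0,100,-4,0,0,0,100,-4,0,0,0,100,-4,0,0,0,100]'; python3 s.py
```

```text
time: 9.65
tool_pos: [0.554, 0.1305, 0.0103]
tool_rot: [0.0, 0.649, 0.761, 0.0]
contact_force: [-0.3, 0.6, 0.4]
gripper_width: 0.999
rot tcp [0.5679 0.0383] [-0.3  0.6  0.4]
side [ 0.0703  0.0113 -0.0072] z@centre 0.0333 1542
scene [0.0299 0.0043 0.0145] z@centre 0.0317 3246
time: 10.75
tool_pos: [0.5544, 0.127, 0.0102]
tool_rot: [-0.0, 0.649, 0.761, -0.0]
contact_force: [-1.9, 2.6, 0.6]
gripper_width: 0.998
rot tcp [0.5676 0.0347] [-1.9  2.6  0.6]
side [0.0007 0.0009 0.0274] z@centre 0.0278 1384
scene [0.0004 0.0007 0.0291] z@centre 0.0293 3315
```

The lid dropped and reads flat. I'll back off, lift and check.

```bash
python3 -m crank '[5,0,0,0,100,10,0,0,0,100,20,0,0,0,100,25,0,-20,0,100,25,0,-60,0,100,25,0,-100,0,100,25,0,-150,0,100,-15,0,-200,0,100,-50,0,-250,0,100,-85,0,-300,0,100]';python3 -m crank '[0,0,0,0,100,0,0,0,0,100,0,0,0,0,100,0,0,0,0,100,0,0,0,0,100,0,0,0,0,100,0,0,0,0,100,0,0,0,0,100,0,0,0,0,100,0,0,0,0,100]'
python3 s.py
python3 - <<'E'
from h import *
im,W,k,L,q,M=measure('pics/w5.png')
from plant import regions_of
print('z at lid centre',q@[*(L[0]/1000),1])
cv2.imwrite('pics/w5b.png',cv2.resize(im[30:330,120:520,::-1],None,fx=2,fy=2,interpolation=cv2.INTER_CUBIC))
E
```

```text
time: 11.85
tool_pos: [0.5644, 0.0632, 0.2826]
tool_rot: [0.0, 0.649, 0.761, 0.0]
contact_force: [1.2, -0.6, 0.0]
gripper_width: 0.998
time: 12.85
tool_pos: [0.5647, 0.0634, 0.2808]
tool_rot: [0.0, 0.649, 0.761, 0.0]
contact_force: [1.1, 0.4, 0.7]
gripper_width: 0.999
rot tcp [ 0.5674 -0.0297] [1.1 0.4 0.7]
side [-0.0004  0.0006  0.0281] z@centre 0.0279 2872
scene [-0.0001  0.0005  0.0294] z@centre 0.0293 3311
lid top (array([576.4,   7.5]), array([149.3, 219.2]), 8.64) plane [-0.0004 -0.0001  0.0303]
mould (array([576.7,   8.8]), array([240. , 342.9]), 9.36)
z at lid centre 0.03001995722601253
```

View pics/w5b.png

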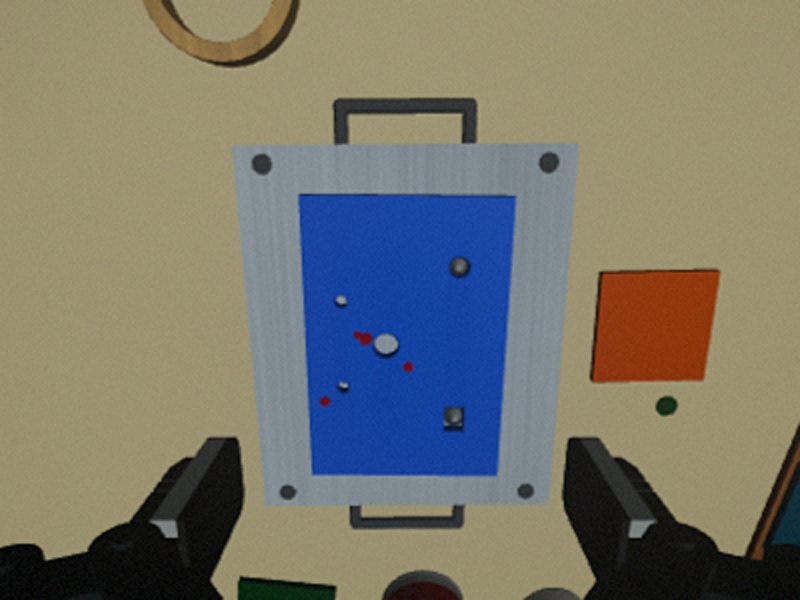

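```bash
python3 -c "
from plant import order; print(order.job_done())"
```

```text
the job is handed in; nothing more can be done
None
```

The lid is home. I pushed it about 30 mm sideways by its left edge with the two open fingertips until it dropped over both pins. Then I backed the fingers off, lifted clear and handed the job in at about 13 s.

**Last checks**
- **Height:** the wrist camera puts the lid's top at 30.0 mm (30 expected). The side camera read 27.9 mm and the scene camera 29.3 mm, which I put down to calibration and depth bias.
- **Flatness:** the tilt is below 0.001 rad in all three views.
- **Fit:** the last picture shows the left pin in the round hole and the right pin in the slot. The hole and slot clearances then keep both offsets within the limits.
- **Yaw:** the lid measures 8.6° against 9.4° for the mould. That 0.7° difference is within the play of the holes.
- **Forces:** the pushing force read at the end of each move was about 3 N at most. The gripper was well clear at hand-in.
- **Other things on the bench:** I did not measure them again. The arm kept clear of them throughout, and those in the last picture look undisturbed.

**Disagreement on the way:** my first automatic estimate of the mould's centre was about 5 mm off the one from its corners, because it took in one carrying bar and the overhanging lid. I set the push by the corners and edge instead.

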